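Match the chest hinge leaf to the jamb and hold it for the pin

TASK

The horn headband has been left hanging over the hinge on the dark jamb block: lift it off, hang it astride the steel drying bar with a leg on each side, and let go of it. Then take the wooden lid rail with its brass hinge leaf out of the plywood cradle, upright, lower its knuckle into the gap between the two jamb knuckles until the holes line up straight through, ready for the pin, and finish while still holding it there, hanging from the gripper with nothing else carrying it and not pressed against the jamb. Do not drop either piece, and leave the other things on the bench where they are.

Things in the scene. Friction and masses are not known exactly. Their poses are not given: they have to be found in the camera images.
- jamb: fixed dark wooden block, 80 (x, -22 to +58) x 90 (y) x 90 mm tall, brass hinge leaf flat on top with two knuckles (tubes along y, 22 mm outside, 12 mm bore, 16 mm long) and a 30 mm empty gap between them (inner faces at y = -15 and +15 mm, outer at +-31). Origin on the bench below the middle of the hinge axis; z up, y along the axis.
- jamb_axis (a point): middle of the gap, on the axis of the jamb knuckles' bores, 106 mm above the bench and 16 mm above the block's wooden top; axes as the jamb's, y along the bores.
- headband: loose pale cream horn U, legs down, 70 g. Crown 84 (y) x 16 (x) x 8 mm; legs 114 mm apart inside, 130 outside, reaching 95 mm below. Dark crest on the crown, 10 mm thick (x), 30 long (y), from 8 to 35 mm above the origin: grip it there. Origin: middle of the crown's underside, z up. Starts hung over both jamb knuckles, y along the hinge axis, legs beside the block's ends.
- bar_stand: wooden stand fixed to the bench, base 250 (x) x 90 (y) x 12 mm, two posts 187 mm tall, inner faces 206 mm apart, carrying a level steel bar 14 mm in diameter. Origin on the bench under the bar's middle; x along the bar.
- bar_mid (a point): middle of the steel bar, on its centre line, 170 mm above the bench; x along the bar, z up. The headband hangs on it with its y across the bar, its origin then 7 mm above this point.
- cradle: low plywood cradle fixed to the bench, base 60 (x) x 100 (y) mm; two pillars 56 mm tall at y = -29 and +29 mm carry the lid rail, with lips 4 mm high along the pillars' edges before and behind the rail (about 3 mm play). Origin on the bench under its middle.
- leaf: loose lid rail with brass leaf, 0.22 kg, upright in the cradle: 18 mm thick (x -9 to +9), 70 long (y), from 26 to 66 mm above the origin; grip across the 18 mm near the top. Under its middle one brass knuckle along y, 24 mm long, 22 mm outside, 12 mm bore. Origin: middle of the bore, 30 mm above the bench at the start; z up. Fits the jamb either way round.
- leaf_bore (a point): middle of the leaf knuckle's bore (the leaf's origin); y along the bore. It must come to jamb_axis.
- pin: bystander: steel hinge pin, 5 mm diameter, 80 mm long with a square head, lying in a low aluminium dish; for later, not to be used.
- oil: bystander: white oil bottle with green cap, 44 mm diameter, 110 mm tall.
- driver: bystander: screwdriver lying on the bench.
- fish_light: bystander: pale horn fish blank, 86 x 34 x 6 mm, lying flat.
- fish_dark: bystander: dark horn fish blank, 86 x 34 x 6 mm, lying flat.
- mug: bystander: blue mug, 76 mm diameter, 85 mm tall.
There are look-alikes about, which are no part of the job. Of the things like the leaf, leave any that is pink; of the rest the smaller one is meant. What is shaped like the headband but turquoise is not meant.

How it is judged:
On the way:
1. the headband hangs astride the drying bar, released and nearly still (contact force between headband and bar_stand above 0.1 N and contact force between headband and the fingers below 0.05 N and angle between headband's own z axis and vertical below 0.45 rad and linear speed of headband below 0.08 m/s and x of headband in the frame of bar_mid between -0.09 and 0.09 m and y of headband in the frame of bar_mid between -0.04 and 0.04 m and z of headband in the frame of bar_mid above 0 m), for 0.3 s.
At the end, for the whole second after the job is handed in: Headband hangs on the bar between the posts, released, tilt under 0.45 rad. Leaf held by the fingers, still, upright within 0.35 rad; bore within 3.5 mm of the jamb axis (across, height) and 4 mm of mid-gap, parallel within 0.1 rad; under 6 N on the jamb (all of step 1 and x of leaf_bore in the frame of jamb_axis between -0.0035 and 0.0035 m and y of leaf_bore in the frame of jamb_axis between -0.004 and 0.004 m and z of leaf_bore in the frame of jamb_axis between -0.0035 and 0.0035 m and angle between the y axis of leaf_bore and the y axis of jamb_axis, either way round below 0.1 rad and angle between leaf's own z axis and vertical below 0.35 rad and contact force between leaf and the fingers above 1 N and contact force between leaf and jamb below 6 N and linear speed of leaf below 0.03 m/s); the arm keeps its last pose, push and grip.
It fails at once if the headband is dropped to the bench (height (world z) of headband below 0.05 m).
It fails at once if the leaf is dropped to the bench (height (world z) of leaf below 0.018 m).
It fails at once if one of the other things (pin, bottle, screwdriver, horn fish, mug) is moved more than 4 cm (distance of any of pin, oil, driver, fish_light, fish_dark, mug from where it was at the start of the episode above 0.04 m).
It also fails if it takes over 72 s, if anything falls off the work surface, if the arm or the gripper's body presses on something with over 40 N, if the wrist force passes 120 N, or if a joint passes its speed limit or range.

ROBOT

A 7-joint arm with a two-finger parallel gripper is mounted at the origin on the work surface. World frame = base frame: x ahead of the robot, y to its left, z up, the work surface at z = 0. Lengths are in m, angles in rad, forces in N, time in s.
With the tool pointing down it reaches from about 0.425 to 0.875 m from the base axis. Payload 4.7 kg.
Tool frame: the origin (TCP) lies midway between the tips of the shut fingers; the grasp point (between the pads) lies 19 mm behind it; z points along the fingers, y is the line along which they close (so a half turn about z gives the same grasp; the last joint's range is limited). The gripper opens to 87 mm and grips with 3 to 60 N. Pads are 19 mm wide; open, the fingers measure 117 mm over their backs; the gripper's body (75 mm by 190 mm) begins 51 mm behind the grasp point.
Start: joints at [-1.288, 0.321, -0.07, 1.45, 0.023, 1.371, -0.057], TCP at [0.173, 0.627, 0.223] pointing down, gripper open.
Joint ranges: [-2.86, 2.86], [-0.3, 2.09], [-1.38, 1.24], [0.06, 2.45], [-1.56, 4.7], [0.09, 2.05], [-2.69, 2.69]. Speed limits (rad/s): [2.57, 2.57, 3.14, 3.14, 3.14, 3.14, 3.14].

INTERFACE

Orientations are given as a rotation vector (axis times angle).
In Python, from bench import ctrl gives the robot as it stands. The module is installed in compiled form; this text tells all that it offers.
- The arm moves only by the shell command python3 -m handwheel 'ROWS' [FORCE]. ROWS is JSON, a list of rows, each a list of 7 numbers: the finger opening in m, from 0 to 0.087, then the shift along the tool's x, y, z in m, then the turn, a rotation vector about the tool's x, y, z in degrees. A call has 1 to 12 rows; each row shifts and turns the commanded pose from where the row before left it, along the tool's axes as they then stand; what a row does not reach is not made up. A row lasts 1/8 s, in which the tool goes at most 62.5 mm and 10.7 degrees, less where a joint would pass 70% of its speed; a pose out of reach is approached as far as the arm can. A call is refused whole if a number of a shift passes 0.0625 or a number of a turn 10.7, either way. A call with a gripper value outside its range is refused whole. The fingers move at their own pace and stop on an object; FORCE is the grip in N (left out, the last holds). Time passes only in rows, so rows that do not move let the fingers close. It gives the time, the measured TCP pose, the force, the opening and the grip force at its end, in the units of the state.
- ctrl.get_state(): the state, without advancing time (a new reading comes with each control period).
- ctrl.get_image(name): name is "side" or "top"; returns (picture, depth): 384x512x3 uint8, blue, green, red; 384x512 float32, m along the optical axis (not along the pixel's ray), 0 where there is no reading.
- ctrl.camera_info(name): a dict with "intrinsics" (3x3 intrinsics, pixels), "R" (3x3) and "t" (3): a world point X has camera coordinates R X + t. Camera axes: x right, y down, z forward; pixel columns grow to the right and rows downward; lengths in m; the calibration is good to about 2 mm. A picture is of the moment at which its call begins. camera_info takes no time and is no camera call.
- ctrl.close_job(): hands the job in; it is judged then, once.
The state is a dict: "time": time; "joint_positions": joint angles; "qd": joint speeds; "joint_torque": joint torques, N m; "position": TCP position; "tool_rot": TCP orientation; "ft_force": force on the tool from outside, world axes, zero at the start; "torque": the same for the moment, N m; "grip_width": opening from 0.0 (shut) to 1.0 (fully open); "grip_force": force on a finger pad.
Only numpy, scipy, OpenCV 4.12 (cv2) and the standard library are available. Lean on these libraries where they do the work, as an engineer would, in place of code of your own. Each camera call takes 0.05 s, during which the arm holds its last target. There are 200 camera calls.

## Working session

There is one attempt and no reset: what is moved stays moved. The work goes in short steps, Python scripts to look and compute and a shell command to move; the robot and the scene stay as the last step left them, time stands still between calls to the robot, and variables do not carry over. Pictures are saved under pics/ and viewed, at most 10 in all, crops included, and the job is handed in when it is done.

```bash
mkdir -p pics; python3 - <<'E'
from bench import ctrl
import cv2,numpy as np
for n in("side","top"):
    im,d=ctrl.get_image(n);cv2.imwrite(f"pics/{n}0.png",im);np.savez(f"{n}0.npz",im=im,d=d)
    c=ctrl.camera_info(n);print(n,c,(d>0).mean())
print(ctrl.get_state())
E
```

```text
side {'intrinsics': array([[493.94252836,   0.        , 255.54309719],
       [  0.        , 493.94252836, 194.37769958],
       [  0.        ,   0.        ,   1.        ]]), 'R': array([[ 0.78164269, -0.62371204,  0.0042412 ],
       [-0.47193271, -0.59584981, -0.64980191],
       [ 0.40781639,  0.50591135, -0.76009177]]), 't': array([-0.37376562,  0.35522691,  1.33678498])} 0.9960835774739584
top {'intrinsics': array([[445.39639751,   0.        , 248.62981358],
       [  0.        , 445.39639751, 191.34683114],
       [  0.        ,   0.        ,   1.        ]]), 'R': array([[-2.58219819e-02, -9.99666142e-01,  9.10680021e-04],
       [-9.95480897e-01,  2.56305762e-02, -9.14377182e-02],
       [ 9.13838498e-02, -3.26766767e-03, -9.95810381e-01]]), 't': array([0.04806141, 0.54104275, 1.17538688])} 0.9961293538411459
{'time': 0.1, 'joint_positions': array([-1.2878948 ,  0.32174541, -0.07006331,  1.45155517,  0.02261646,
        1.37079932, -0.05686949]), 'qd': array([-8.92110323e-04, -2.22361551e-03, -1.13418359e-03, -4.15732645e-03,
       -2.78351214e-04,  7.58024455e-05,  8.99623087e-04]), 'joint_torque': array([ 6.52625022e-05, -4.92569017e+01, -4.05430505e-01, -3.13403428e+01,
       -6.40499010e-02,  3.93344311e-02,  6.87605211e-05]), 'position': array([0.17255818, 0.6261618 , 0.22157188]), 'tool_rot': array([-4.20882479e-01, -3.11315495e+00,  2.69724192e-03]), 'ft_force': array([-0.10569191,  0.26126952,  0.23421777]), 'torque': array([ 0.0177977 ,  0.00966449, -0.02348832]), 'grip_force': 0.0, 'grip_width': 0.9957698007868007}
```

View pics/side0.png

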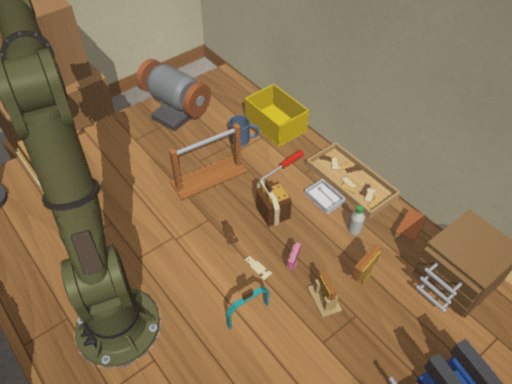

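View pics/top0.png

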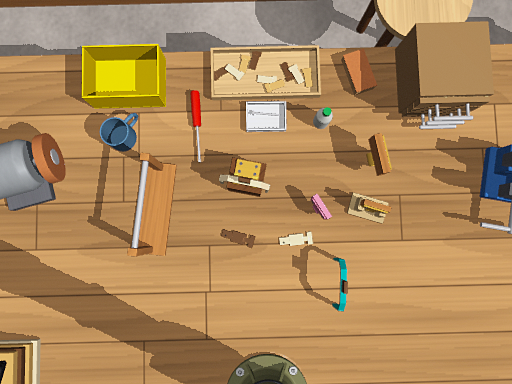

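Side view: the jamb with the pale headband is at (272,205), bar stand (208,160), cradle with rail (325,290) and turquoise U (248,305).
Top view: jamb and headband at (246,177), stand (152,205), cradle and rail (370,207).
Leaf candidates (top view): pink (321,207) is excluded by colour. Orange-brown (379,153) is longer, so it's the big look-alike. The rail in the cradle (372,207) is the smaller non-pink one, so it's the one meant. I'll confirm in a crop.

```bash
cat > h.py <<'E'
from bench import ctrl
import cv2,numpy as np
def cloud(n,d):
    c=ctrl.camera_info(n);K,R,t=c["intrinsics"],c["R"],np.array(c["t"])
    v,u=np.mgrid[:d.shape[0],:d.shape[1]]
    p=np.stack([(u-K[0,2])/K[0,0]*d,(v-K[1,2])/K[1,1]*d,d],-1)
    return (p-t)@R
def ray(n,u,v,z):
    c=ctrl.camera_info(n);K,R,t=c["intrinsics"],c["R"],np.array(c["t"])
    o=-R.T@t;r=R.T@np.linalg.solve(K,[u,v,1]);return o+r*(z-o[2])/r[2]
def rect(P):
    (c,s,a)=cv2.minAreaRect(P[:,:2].astype(np.float32)*1000);return np.round(c,1),np.round(s,1),round(a,1)
E
python3 - <<'E'
from h import *
T=np.load("top0.npz");S=np.load("side0.npz")
a=cv2.resize(T["im"][125:260,195:415],None,fx=3.6,fy=3.6,interpolation=cv2.INTER_CUBIC)
cv2.imwrite("pics/ctop.png",a)
b=cv2.resize(S["im"][110:330,160:400],None,fx=2.7,fy=2.7,interpolation=cv2.INTER_CUBIC);cv2.imwrite("pics/cside.png",b)
W=cloud("top",T["d"])
def zone(u0,u1,v0,v1,zs):
    P=W[v0:v1,u0:u1].reshape(-1,3);
    for lo,hi in zs:
        Q=P[(P[:,2]>lo)&(P[:,2]<hi)]
        if len(Q)>4:print((lo,hi),len(Q),rect(Q),Q.mean(0).round(4))
print("bench",W[280:300,400:450,2].mean(),W[280:300,400:450,2].std())
print("jamb");zone(210,280,145,205,[(.08,.1),(.115,.13),(.128,.165)])
print("cradle");zone(340,400,185,225,[(.008,.03),(.05,.065),(.085,.12)])
print("big");zone(360,400,125,180,[(.03,.2)])
print("bar");zone(128,180,150,260,[(.006,.02),(.15,.175),(.18,.2)])
E
```

```text
bench 0.00012277401412081658 0.03867068270567818
jamb
(0.08, 0.1) 849 (array([578.2,  41.3]), array([129.3,  80.8]), 77.2) [0.581  0.0391 0.0908]
(0.115, 0.13) 197 (array([558.7,  44.9]), array([103.2,  15.9]), 77.2) [0.558  0.0452 0.1224]
(0.128, 0.165) 63 (array([560. ,  51.4]), array([55.7, 10.5]), 75.6) [0.5581 0.0458 0.1474]
cradle
(0.008, 0.03) 288 (array([ 490.3, -287.2]), array([99.4, 60.5]), 71.8) [ 0.487  -0.2773  0.0119]
(0.05, 0.065) 101 (array([ 490.8, -288. ]), array([74.4, 34. ]), 72.3) [ 0.4899 -0.2787  0.0574]
(0.085, 0.12) 206 (array([ 490.1, -289.5]), array([71.7, 18.6]), 72.3) [ 0.4905 -0.2875  0.0933]
big
(0.03, 0.2) 646 (array([ 624.2, -306.9]), array([101.5,  28.6]), 9.6) [ 0.6221 -0.302   0.0969]
bar
(0.006, 0.02) 2351 (array([506.6, 300.7]), array([118.3, 254.3]), 85.8) [0.5034 0.2847 0.011 ]
(0.15, 0.175) 362 (array([505.4, 290.8]), array([ 18.9, 240.3]), 82.5) [0.5024 0.291  0.1715]
(0.18, 0.2) 149 (array([505.2, 292. ]), array([ 22.3, 241.7]), 82.8) [0.5047 0.292  0.1854]
```

View pics/ctop.png

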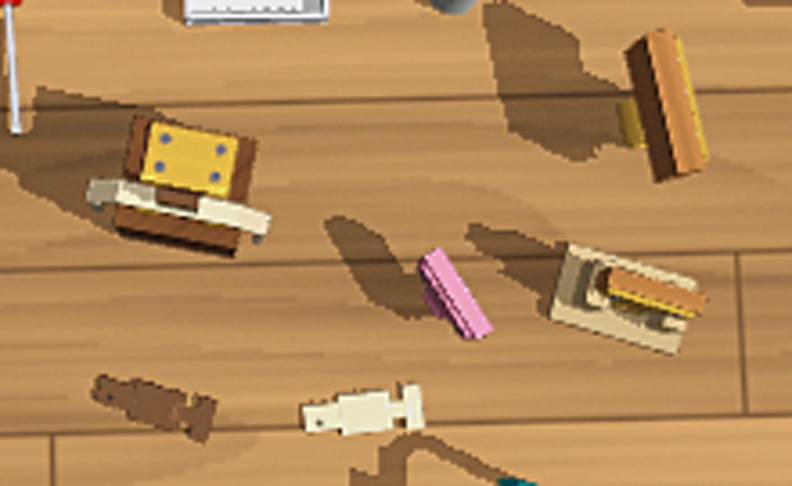

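View pics/cside.png

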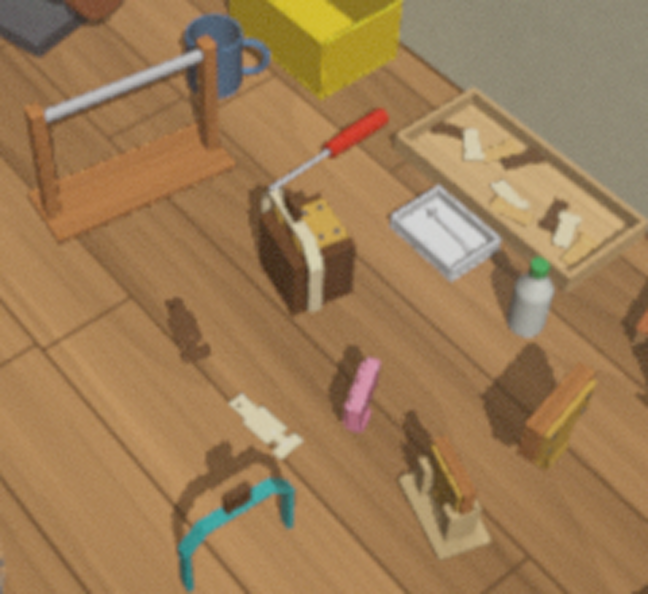

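The crops confirm it. The cradle rail measures 72 x 18.6 mm, the big look-alike about 100 mm, and the third is pink. The pale headband sits on the jamb with its dark crest at crop (180,200). I'll write a helper that works out tool-frame steps and use it to approach above the crest.

```bash
cat >> h.py <<'E'
from scipy.spatial.transform import Rotation as Ro
def goal(psi): # tool y at heading psi deg, tool z down
    return Ro.from_euler('z',psi,degrees=True)*Ro.from_matrix([[0,1,0],[1,0,0],[0,0,-1]])
def steps(x,y,z,psi,n):
    s=ctrl.get_state();p=np.array(s["position"]);R=Ro.from_rotvec(s["tool_rot"])
    w=(R.inv()*goal(psi)).as_rotvec()/n;d=(np.array([x,y,z])-p)/n
    print("t",round(s["time"],2),"at",p.round(4),"psi",np.degrees(np.arctan2(*R.as_matrix()[[1,0],1])).round(2),"F",s["ft_force"].round(2),"grip",s["grip_width"].round(3),s["grip_force"])
    for k in range(n):
        print((R.inv().apply(d)*1).round(4).tolist(),np.degrees(w).round(2).tolist());R=R*Ro.from_rotvec(w)
E
python3 -c "
from h import *
steps(.5585,.0453,.30,-12.8,12)"
```

```text
Traceback (most recent call last):
  File "h.py", line 19, in steps
    print("t",round(s["time"],2),"at",p.round(4),"psi",np.degrees(np.arctan2(*R.as_matrix()[[1,0],1])).round(2),"F",s["ft_force"].round(2),"grip",s["grip_width"].round(3),s["grip_force"])
                                                                                                                                                  ^^^^^^^^^^^^^^^^^^^^^
AttributeError: 'float' object has no attribute 'round'
```

```bash
sed -i 's/s\["grip_width"\].round(3)/round(s["grip_width"],3)/' h.py; python3 -m handwheel '[[0.087,0,0,-0.04,0,0,0],[0.087,0,0,-0.04,0,0,0]]' 
python3 -c "
from h import *
steps(.5585,.0453,.30,-12.8,14)"
```

```text
time: 0.35
position: [0.1725, 0.6261, 0.3024]
tool_rot: [-0.421, -3.113, 0.004]
ft_force: [0.3, 2.0, 0.8]
grip_width: 0.998
grip_force: 0.0
t 0.35 at [0.1725 0.6261 0.3024] psi 74.6 F [0.34 1.98 0.75] grip 0.998 0.0
[-0.0376, -0.0327, 0.0003] [-0.01, 0.01, 6.24]
[-0.0409, -0.0284, 0.0002] [-0.01, 0.01, 6.24]
[-0.0438, -0.0238, 0.0002] [-0.01, 0.01, 6.24]
[-0.0461, -0.0189, 0.0002] [-0.01, 0.01, 6.24]
[-0.0479, -0.0137, 0.0002] [-0.01, 0.01, 6.24]
[-0.0491, -0.0085, 0.0002] [-0.01, 0.01, 6.24]
[-0.0497, -0.0031, 0.0002] [-0.01, 0.01, 6.24]
[-0.0498, 0.0024, 0.0002] [-0.01, 0.01, 6.24]
[-0.0492, 0.0077, 0.0002] [-0.01, 0.01, 6.24]
[-0.0481, 0.0131, 0.0002] [-0.01, 0.01, 6.24]
[-0.0464, 0.0182, 0.0002] [-0.01, 0.01, 6.24]
[-0.0441, 0.0231, 0.0002] [-0.01, 0.01, 6.24]
[-0.0413, 0.0278, 0.0002] [-0.01, 0.01, 6.24]
[-0.0381, 0.0321, 0.0002] [-0.01, 0.01, 6.24]
```

```bash
python3 -m handwheel '[[0.06,-0.038,-0.033,0,0,0,6.2],[0.06,-0.041,-0.028,0,0,0,6.2],[0.06,-0.044,-0.024,0,0,0,6.2],[0.06,-0.046,-0.019,0,0,0,6.2],[0.06,-0.048,-0.014,0,0,0,6.2],[0.06,-0.049,-0.008,0,0,0,6.2],[0.06,-0.05,-0.003,0,0,0,6.2],[0.06,-0.05,0.002,0,0,0,6.2],[0.06,-0.049,0.008,0,0,0,6.2],[0.06,-0.048,0.013,0,0,0,6.2],[0.06,-0.046,0.018,0,0,0,6.2],[0.06,-0.044,0.023,0,0,0,6.2]]' 
python3 -m handwheel '[[0.06,-0.041,0.028,0,0,0,6.2],[0.06,-0.038,0.032,0,0,0,6.2],[0.06,0,0,0,0,0,0],[0.06,0,0,0,0,0,0]]' 
python3 -c "
from h import *
steps(.5585,.0453,.18,-12.8,3)"
```

```text
time: 1.85
position: [0.5063, 0.1286, 0.3023]
tool_rot: [-2.221, -2.221, 0.0]
ft_force: [-0.4, 0.1, -0.6]
grip_width: 0.692
grip_force: 0.0
time: 2.35
position: [0.5615, 0.0487, 0.302]
tool_rot: [-2.443, -1.973, 0.001]
ft_force: [0.2, 1.2, -0.4]
grip_width: 0.69
grip_force: 0.0
t 2.35 at [0.5615 0.0487 0.302 ] psi -12.15 F [ 0.22  1.17 -0.42] grip 0.69 0.0
[-0.0013, -0.0007, 0.0407] [-0.02, -0.0, 0.22]
[-0.0013, -0.0007, 0.0407] [-0.02, -0.0, 0.22]
[-0.0013, -0.0007, 0.0407] [-0.02, -0.0, 0.22]
```

```bash
python3 -m handwheel '[[0.06,-0.0025,-0.002,0.04,0,0,0.6],[0.06,-0.0015,0,0.04,0,0,0],[0.06,0,0,0.04,0,0,0],[0.04,0,0,0.03,0,0,0],[0.04,0,0,0.022,0,0,0],[0.04,0,0,0,0,0,0]]' 
python3 - <<'E'
from h import *
steps(.5585,.0453,.13,-12.8,1)
im,d=ctrl.get_image("side")
cv2.imwrite("pics/s1.png",cv2.resize(im[150:250,200:330],None,fx=5,fy=5,interpolation=cv2.INTER_CUBIC))
E
```

```text
time: 3.1
position: [0.557, 0.0464, 0.1289]
tool_rot: [-2.45, -1.962, 0.005]
ft_force: [-0.6, -0.6, 0.7]
grip_width: 0.48
grip_force: 0.0
t 3.1 at [0.557  0.0464 0.1289] psi -12.61 F [-0.59 -0.57  0.67] grip 0.48 0.0
[-0.0008, 0.0017, -0.0011] [-0.23, 0.05, 0.19]
```

View pics/s1.png

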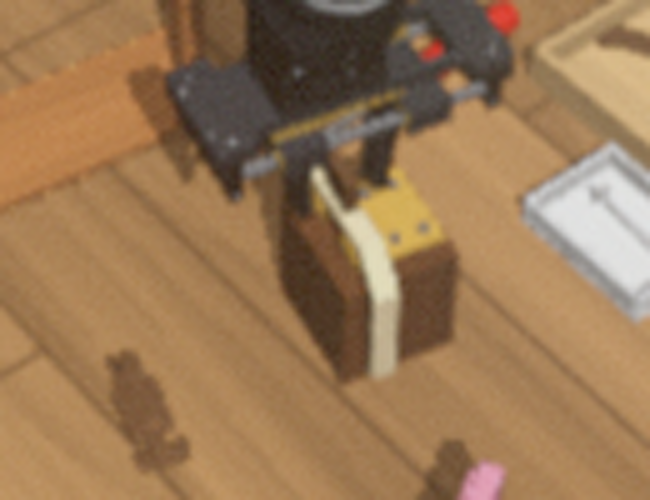

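The fingers straddle the crest at crop (300,185) and (378,155), clear of the crown. Closing.

```bash
python3 -m handwheel '[[0.04,-0.001,0.0015,-0.001,0,0,0],[0.0,0,0,0,0,0,0],[0.0,0,0,0,0,0,0],[0,0,0,0,0,0,0],[0,0,0,0,0,0,0],[0,0,0,0,0,0,0],[0,0,0,0,0,0,0]]' 25
python3 -m handwheel '[[0,0,0,-0.005,0,0,0],[0,0,0,-0.01,0,0,0],[0,0,0,-0.02,0,0,0],[0,0,0,-0.03,0,0,0],[0,0,0,-0.03,0,0,0],[0,0,0,-0.03,0,0,0],[0,0,0,-0.03,0,0,0],[0,0,0,-0.03,0,0,0],[0,0,0,-0.02,0,0,0],[0,0,0,0,0,0,0]]'
```

```text
time: 4.03
position: [0.5603, 0.0432, 0.1316]
tool_rot: [-2.455, -1.96, -0.0]
ft_force: [-1.1, 0.4, 0.3]
grip_width: 0.117
grip_force: 25.0
time: 5.28
position: [0.5612, 0.0431, 0.3387]
tool_rot: [2.454, 1.959, 0.006]
ft_force: [0.3, 0.3, -0.6]
grip_width: 0.113
grip_force: 25.0
```

```bash
python3 -c "
from h import *
steps(.505,.291,.33,-7.3,7)"
```

```text
t 5.28 at [0.5612 0.0431 0.3387] psi -12.81 F [ 0.34  0.28 -0.6 ] grip 0.113 24.98410999774933
[0.0328, -0.0157, 0.0012] [0.03, -0.01, -0.79]
[0.033, -0.0152, 0.0012] [0.03, -0.01, -0.79]
[0.0332, -0.0148, 0.0012] [0.03, -0.01, -0.79]
[0.0334, -0.0143, 0.0012] [0.03, -0.01, -0.79]
[0.0336, -0.0139, 0.0012] [0.03, -0.01, -0.79]
[0.0338, -0.0134, 0.0012] [0.03, -0.01, -0.79]
[0.0339, -0.0129, 0.0012] [0.03, -0.01, -0.79]
```

```bash
python3 -m handwheel '[[0,0.015,-0.008,0,0,0,-0.8],[0,0.033,-0.015,0,0,0,-0.8],[0,0.033,-0.015,0,0,0,-0.8],[0,0.033,-0.015,0,0,0,-0.8],[0,0.033,-0.014,0,0,0,-0.8],[0,0.033,-0.014,0,0,0,-0.8],[0,0.033,-0.014,0,0,0,-0.8],[0,0.02,-0.006,0,0,0,0],[0,0,0,0,0,0,0],[0,0,0,0,0,0,0],[0,0,0,0,0,0,0]]' 
python3 - <<'E'
from h import *
steps(.505,.291,.205,-7.5,5)
for n in("top","side"):
    im,d=ctrl.get_image(n);np.savez(n+"2.npz",im=im,d=d)
    a=im[100:290,90:300] if n=="top" else im[90:260,110:310]
    cv2.imwrite(f"pics/{n}2.png",cv2.resize(a,None,fx=3,fy=3,interpolation=cv2.INTER_CUBIC))
a,b=[cv2.imread(f"pics/{n}2.png") for n in("top","side")]
E
```

```text
time: 6.65
position: [0.5019, 0.2885, 0.3368]
tool_rot: [2.359, 2.074, 0.0]
ft_force: [-0.9, -0.3, -0.7]
grip_width: 0.112
grip_force: 25.0
t 6.65 at [0.5019 0.2885 0.3368] psi -7.37 F [-0.95 -0.27 -0.68] grip 0.112 24.984167218208313
[0.0006, 0.0005, 0.0264] [0.01, 0.0, 0.03]
[0.0006, 0.0005, 0.0264] [0.01, 0.0, 0.03]
[0.0006, 0.0005, 0.0264] [0.01, 0.0, 0.03]
[0.0006, 0.0005, 0.0264] [0.01, 0.0, 0.03]
[0.0006, 0.0005, 0.0264] [0.01, 0.0, 0.03]
```

View pics/side2.png

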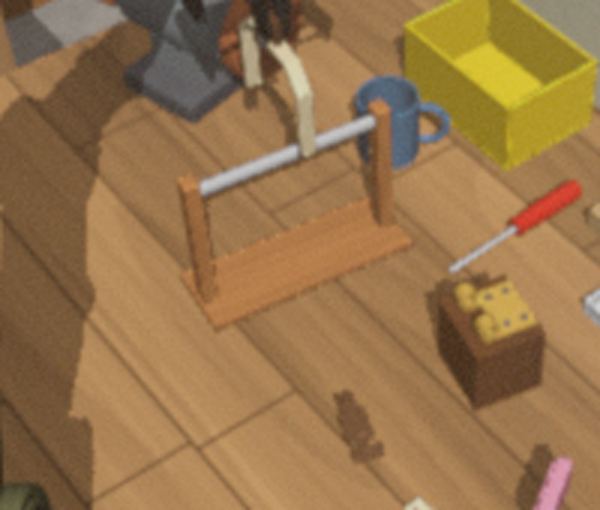

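The headband hangs level above the bar: near leg at crop (305,125), bar mid at about (290,155). The jamb knuckles are now bare at (465,295) and (487,325). Lowering onto the bar.

```bash
python3 -m handwheel '[[0,0.003,0.002,0.02,0,0,0],[0,0,0,0.03,0,0,0],[0,0,0,0.03,0,0,0],[0,0,0,0.03,0,0,0],[0,0,0,0.02,0,0,0],[0,0,0,0.006,0,0,0],[0,0,0,0,0,0,0],[0,0,0,0,0,0,0]]' 
python3 -m handwheel '[[0,0,0,0.003,0,0,0],[0,0,0,0.003,0,0,0],[0,0,0,0,0,0,0]]'
```

```text
time: 7.75
position: [0.5042, 0.2933, 0.2018]
tool_rot: [2.357, 2.077, 0.003]
ft_force: [-0.1, 0.1, -1.1]
grip_width: 0.114
grip_force: 25.0
time: 8.12
position: [0.5033, 0.293, 0.1943]
tool_rot: [-2.356, -2.078, 0.001]
ft_force: [-0.0, -0.1, -0.1]
grip_width: 0.111
grip_force: 25.0
```

```bash
python3 - <<'E'
from h import *
T=np.load("top2.npz");W=cloud("top",T["d"])
# jamb, now bare
u0,u1,v0,v1=205,285,140,210
P=W[v0:v1,u0:u1].reshape(-1,3);I=T["im"][v0:v1,u0:u1].reshape(-1,3)
for lo,hi in[(.082,.098),(.100,.125),(.108,.125)]:
    m=(P[:,2]>lo)&(P[:,2]<hi);print((lo,hi),m.sum(),rect(P[m]),P[m].mean(0).round(4),np.median(P[m,2]))
a=np.radians(-12.8);ex=np.array([np.cos(a),np.sin(a)]);ey=np.array([-ex[1],ex[0]])
m=(P[:,2]>.100)&(P[:,2]<.125);Q=P[m]
loc=(Q[:,:2]-[.5585,.045])@np.array([ex,ey]).T
o=np.argsort(loc[:,1]);print(np.c_[loc[o]*1000,Q[o,2]*1000].round(1).tolist()[::3])
E
```

```text
(0.082, 0.098) 971 (array([577.7,  40. ]), array([90. , 80.4]), 77.9) [0.5786 0.0396 0.0902] 0.09022982880561244
(0.1, 0.125) 113 (array([560.1,  43.6]), array([61.4, 21.4]), 76.9) [0.5592 0.0436 0.1129] 0.11343019466839212
(0.108, 0.125) 100 (array([560.3,  43.6]), array([61.6, 20.2]), 77.8) [0.5596 0.0436 0.1138] 0.11363659537554269
[[5.4, -31.7, 114.9], [-4.4, -31.2, 109.9], [0.3, -30.2, 111.4], [-7.2, -29.2, 107.9], [-3.1, -28.3, 115.6], [2.1, -27.3, 113.2], [-6.1, -26.3, 115.9], [9.3, -25.8, 114.9], [1.6, -24.8, 113.7], [-6.4, -23.9, 114.9], [9.3, -23.3, 111.0], [0.6, -22.4, 117.9], [6.3, -21.4, 111.2], [8.8, -20.9, 111.3], [0.5, -19.9, 114.4], [5.5, -19.0, 114.3], [7.9, -18.5, 114.7], [-0.0, -17.5, 114.8], [-7.1, -16.4, 107.5], [-8.2, 14.1, 108.5], [-4.0, 14.8, 115.7], [0.6, 15.7, 118.1], [-8.6, 16.6, 107.9], [-4.5, 17.2, 115.6], [11.5, 18.1, 109.3], [-7.3, 19.3, 113.6], [7.8, 19.7, 115.2], [10.9, 20.5, 110.5], [5.0, 21.7, 114.2], [7.8, 22.4, 111.2], [10.7, 23.1, 107.8], [-7.9, 24.3, 110.2], [-3.2, 25.2, 112.8], [1.2, 26.0, 117.3], [6.3, 27.0, 116.2], [9.5, 27.9, 109.5], [1.3, 28.7, 112.4], [-8.2, 29.7, 103.2]]
```

```bash
python3 -m handwheel '[[0,0,0,0.0015,0,0,0],[0,0,0,0,0,0,0],[0,0,0,0,0,0,0]]'
python3 -m handwheel '[[0.03,0,0,0,0,0,0],[0.05,0,0,0,0,0,0],[0.05,0,0,0,0,0,0],[0.05,0,0,0,0,0,0],[0.05,0,0,-0.005,0,0,0],[0.05,0,0,-0.02,0,0,0],[0.05,0,0,-0.03,0,0,0],[0.05,0,0,-0.04,0,0,0],[0.05,0,0,-0.04,0,0,0],[0.05,0,0,0,0,0,0]]'
python3 - <<'E'
from h import *
steps(.4902,-.2888,.30,-17.7,14)
im,d=ctrl.get_image("side")
cv2.imwrite("pics/s3.png",cv2.resize(im[80:230,130:310],None,fx=3,fy=3,interpolation=cv2.INTER_CUBIC))
E
```

```text
time: 8.5
position: [0.5035, 0.293, 0.1931]
tool_rot: [2.357, 2.078, 0.0]
ft_force: [-0.5, -0.3, -1.0]
grip_width: 0.109
grip_force: 25.0
time: 9.75
position: [0.5051, 0.2937, 0.3324]
tool_rot: [2.356, 2.077, 0.012]
ft_force: [0.4, 0.3, 0.1]
grip_width: 0.576
grip_force: 0.0
t 9.75 at [0.5051 0.2937 0.3324] psi -7.21 F [0.39 0.27 0.14] grip 0.576 0.0
[-0.0414, 0.0042, 0.0021] [0.02, -0.02, 0.75]
[-0.0414, 0.0047, 0.0021] [0.02, -0.02, 0.75]
[-0.0413, 0.0052, 0.0022] [0.02, -0.02, 0.75]
[-0.0412, 0.0058, 0.0022] [0.02, -0.02, 0.75]
[-0.0411, 0.0063, 0.0022] [0.02, -0.02, 0.75]
[-0.0411, 0.0069, 0.0022] [0.02, -0.02, 0.75]
[-0.041, 0.0074, 0.0022] [0.02, -0.02, 0.75]
[-0.0409, 0.0079, 0.0022] [0.02, -0.02, 0.75]
[-0.0408, 0.0085, 0.0022] [0.02, -0.02, 0.75]
[-0.0406, 0.009, 0.0022] [0.02, -0.02, 0.75]
[-0.0405, 0.0095, 0.0023] [0.02, -0.02, 0.75]
[-0.0404, 0.0101, 0.0023] [0.02, -0.02, 0.75]
[-0.0403, 0.0106, 0.0023] [0.02, -0.02, 0.75]
[-0.0401, 0.0111, 0.0023] [0.02, -0.02, 0.75]
```

View pics/s3.png

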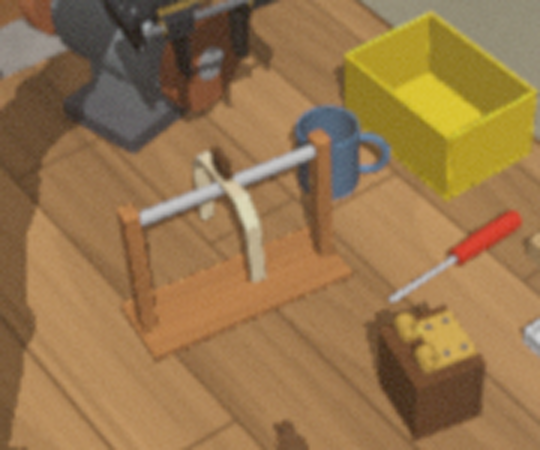

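The headband hangs astride the bar: crown at crop (222,175), near leg down to (257,278), level and released. On to the cradle.

```bash
python3 -m handwheel '[[0.06,-0.041,0.004,0,0,0,0.75],[0.06,-0.041,0.005,0,0,0,0.75],[0.06,-0.041,0.005,0,0,0,0.75],[0.06,-0.041,0.006,0,0,0,0.75],[0.06,-0.041,0.006,0,0,0,0.75],[0.06,-0.041,0.007,0,0,0,0.75],[0.06,-0.041,0.007,0,0,0,0.75],[0.06,-0.041,0.008,0.005,0,0,0.75],[0.06,-0.041,0.008,0.005,0,0,0.75],[0.06,-0.041,0.009,0.005,0,0,0.75],[0.06,-0.04,0.01,0.005,0,0,0.75],[0.06,-0.04,0.01,0.005,0,0,0.75]]'
python3 -m handwheel '[[0.06,-0.04,0.01,0.005,0,0,0.75],[0.06,-0.04,0.011,0,0,0,0.75],[0.06,0,0,0,0,0,0],[0.06,0,0,0,0,0,0],[0.06,0,0,0,0,0,0]]'
python3 - <<'E'
from h import *
steps(.4902,-.2888,.20,-17.7,1)
E
```

```text
time: 11.3
position: [0.4897, -0.2055, 0.3017]
tool_rot: [-2.511, -1.885, 0.001]
ft_force: [0.5, -0.4, -0.2]
grip_width: 0.691
grip_force: 0.0
time: 11.92
position: [0.4883, -0.2856, 0.2976]
tool_rot: [-2.533, -1.856, -0.001]
ft_force: [-0.2, -0.6, -0.0]
grip_width: 0.692
grip_force: 0.0
t 11.93 at [ 0.4883 -0.2856  0.2976] psi -17.55 F [-0.21 -0.56 -0.  ] grip 0.692 0.0
[-0.0026, 0.0029, 0.0976] [-0.04, -0.06, 0.15]
```

```bash
python3 -m handwheel '[[0.06,-0.0026,0.0028,0.03,0,0,0],[0.06,0,0,0.05,0,0,0],[0.06,0,0,0.05,0,0,0],[0.06,0,0,0.04,0,0,0],[0.06,0,0,0.03,0,0,0],[0.045,0,0,0.02,0,0,0],[0.045,0,0,0.01,0,0,0],[0.045,0,0,0,0,0,0],[0.045,0,0,0,0,0,0]]'
python3 - <<'E'
from h import *
steps(.4902,-.2885,.067,-17.7,1)
E
```

```text
time: 13.05
position: [0.4905, -0.291, 0.0691]
tool_rot: [2.535, 1.852, 0.002]
ft_force: [-0.3, -0.2, 0.6]
grip_width: 0.519
grip_force: 0.0
t 13.05 at [ 0.4905 -0.291   0.0691] psi -17.7 F [-0.26 -0.18  0.56] grip 0.519 0.0
[0.0023, -0.0011, 0.0021] [0.11, -0.01, 0.0]
```

```bash
python3 -m handwheel '[[0.045,0.0023,-0.001,0.002,0,0,0],[0.02,0,0,0,0,0,0],[0,0,0,0,0,0,0],[0,0,0,0,0,0,0],[0,0,0,0,0,0,0],[0,0,0,0,0,0,0]]' 35
python3 -m handwheel '[[0,0,0,0,0,0,0],[0,0,0,-0.005,0,0,0],[0,0,0,-0.01,0,0,0],[0,0,0,-0.02,0,0,0],[0,0,0,-0.03,0,0,0],[0,0,0,-0.03,0,0,0],[0,0,0,-0.03,0,0,0],[0,0,0,-0.02,0,0,0],[0,0,0,0,0,0,0],[0,0,0,0,0,0,0]]'
python3 - <<'E'
from h import *
steps(.560,.0437,.22,-12.4,8)
E
```

```text
time: 13.8
position: [0.49, -0.2883, 0.0663]
tool_rot: [2.536, 1.853, 0.001]
ft_force: [1.9, -0.1, 0.5]
grip_width: 0.205
grip_force: 34.9
time: 15.05
position: [0.4889, -0.2876, 0.2101]
tool_rot: [-2.535, -1.852, 0.001]
ft_force: [-0.0, 0.5, -3.3]
grip_width: 0.205
grip_force: 34.9
t 15.05 at [ 0.4889 -0.2876  0.2101] psi -17.69 F [-0.01  0.54 -3.26] grip 0.205 34.94314458221197
[0.0422, -0.0041, -0.0012] [-0.01, -0.0, -0.66]
[0.0422, -0.0036, -0.0012] [-0.01, -0.0, -0.66]
[0.0422, -0.0031, -0.0012] [-0.01, -0.0, -0.66]
[0.0423, -0.0027, -0.0012] [-0.01, -0.0, -0.66]
[0.0423, -0.0022, -0.0012] [-0.01, -0.0, -0.66]
[0.0423, -0.0017, -0.0012] [-0.01, -0.0, -0.66]
[0.0423, -0.0012, -0.0012] [-0.01, -0.0, -0.66]
[0.0424, -0.0007, -0.0012] [-0.01, -0.0, -0.66]
```

```bash
python3 -m handwheel '[[0,0.02,-0.002,0,0,0,-0.6],[0,0.042,-0.004,0,0,0,-0.6],[0,0.042,-0.003,0,0,0,-0.6],[0,0.042,-0.003,0,0,0,-0.6],[0,0.042,-0.003,0,0,0,-0.6],[0,0.042,-0.002,0,0,0,-0.6],[0,0.042,-0.002,0,0,0,-0.6],[0,0.042,-0.001,0,0,0,-0.6],[0,0.022,-0.001,0,0,0,-0.5],[0,0,0,0,0,0,0],[0,0,0,0,0,0,0],[0,0,0,0,0,0,0]]'
python3 - <<'E'
from h import *
steps(.560,.0437,.19,-12.4,1)
for n in("top","side"):
    im,d=ctrl.get_image(n);np.savez(n+"4.npz",im=im,d=d)
cv2.imwrite("pics/s4.png",cv2.resize(im[130:230,215:325],None,fx=5.5,fy=5.5,interpolation=cv2.INTER_CUBIC))
W=cloud("side",d)
a=np.radians(-12.4);ex=np.array([np.cos(a),np.sin(a)]);ey=np.array([-ex[1],ex[0]])
P=W[130:230,215:325].reshape(-1,3);L=np.c_[(P[:,:2]-[.56,.0437])@np.array([ex,ey]).T,P[:,2]]*1000
p=np.array(ctrl.get_state()["position"])
for lo,hi in[(162,172),(172,185),(197,230),(185,200)]:
    m=(L[:,2]>lo)&(L[:,2]<hi)&(abs(L[:,0])<40)&(abs(L[:,1])<60);Q=L[m]
    if len(Q):print((lo,hi),len(Q),Q.min(0).round(1),Q.max(0).round(1),np.percentile(Q,[5,50,95],axis=0).round(1).tolist())
E
```

```text
time: 16.55
position: [0.5577, 0.0394, 0.2111]
tool_rot: [2.451, 1.965, -0.0]
ft_force: [-0.3, -0.2, -2.2]
grip_width: 0.207
grip_force: 34.9
t 16.55 at [0.5577 0.0394 0.2111] psi -12.58 F [-0.28 -0.18 -2.22] grip 0.207 34.943220211425796
[0.0047, 0.0013, 0.0211] [0.0, 0.02, -0.18]
(162, 172) 13 [-10.8 -19.2 163.5] [  7.3  -3.5 171.9] [[-10.5, -18.9, 164.9], [-0.3, -15.9, 169.7], [5.7, -7.1, 171.7]]
(172, 185) 22 [-12.8 -19.8 172.5] [  5.1   5.6 184.5] [[-11.8, -18.8, 172.6], [-9.8, -12.5, 178.6], [-0.5, 3.9, 184.3]]
(197, 230) 101 [-20.4 -44.4 200.8] [ 16.1   7.1 229.8] [[-19.2, -42.2, 202.8], [-9.3, -28.1, 218.8], [6.1, 1.3, 228.6]]
(185, 200) 13 [-11.1 -36.9 185. ] [  2.2   4.  196.6] [[-10.8, -26.7, 185.3], [-9.1, -9.4, 191.0], [-2.0, 3.1, 196.6]]
```

View pics/s4.png

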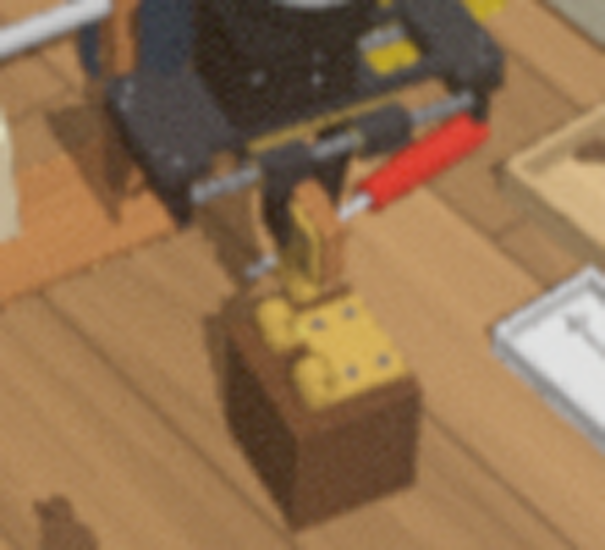

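The rail hangs upright over the jamb at crop (315,235), with its knuckle at (300,285) heading for the gap near (290,345). I'll check the rail's offset along the bore, using the jamb's own face as reference.

```bash
python3 - <<'E'
from h import *
a=np.radians(-12.4);ex=np.array([np.cos(a),np.sin(a)]);ey=np.array([-ex[1],ex[0]])
def loc(n):
    d=np.load(n+"4.npz")["d"];W=cloud(n,d).reshape(-1,3);return np.c_[(W[:,:2]-[.56,.0437])@np.array([ex,ey]).T,W[:,2]]*1000
def q(L,b,ax,t):
    m=np.all([(L[:,i]>b[i][0])&(L[:,i]<b[i][1]) for i in range(3)],axis=0);v=L[m,ax]
    print(t,m.sum(),"med",np.median(v).round(2),"mean",v.mean().round(2),"sd",v.std().round(2))
L=loc("side")
q(L,[(-15,50),(-53,-37),(15,80)],1,"jamb end face y (-45)")
q(L,[(-30,-15),(-35,35),(15,80)],0,"jamb front x (-22)")
q(L,[(-7,6),(-48,-32),(204,236)],1,"rail end face y")
q(L,[(-18,-5),(-36,-10),(204,236)],0,"rail front x")
q(L,[(-15,50),(-40,40),(85,95)],2,"block top z")
q(L,[(-9,6),(-36,10),(232,250)],2,"rail top z")
q(L,[(-9,6),(-26,-8),(158,174)],1,"knuckle end y")
T=loc("top")
q(T,[(-15,50),(-40,40),(85,95)],2,"top: block z")
q(T,[(-20,20),(-60,60),(196,260)],2,"top: rail?")
i=np.load("side4.npz")
m=(L[:,0]>-9)&(L[:,0]<8)&(L[:,1]<-30)&(L[:,1]>-50)&(L[:,2]>190)&(L[:,2]<250)
print(L[m].round(0).tolist()[::2])
E
```

```text
jamb end face y (-45) 236 med -45.72 mean -45.77 sd 1.74
jamb front x (-22) 134 med -20.37 mean -20.38 sd 1.15
rail end face y 35 med -40.47 mean -40.02 sd 2.49
rail front x 55 med -10.17 mean -10.66 sd 2.97
block top z 277 med 90.84 mean 90.9 sd 2.52
rail top z 48 med 240.13 mean 239.47 sd 2.68
knuckle end y 13 med -15.43 mean -15.11 sd 2.83
top: block z 0 med nan mean nan sd nan
top: rail? 0 med nan mean nan sd nan
  return _methods._mean(a, axis=axis, dtype=dtype,
  ret = ret.dtype.type(ret / rcount)
<stdin>:7: RuntimeWarning: Mean of empty slice.
  ret = _var(a, axis=axis, dtype=dtype, out=out, ddof=ddof,
  arrmean = um.true_divide(arrmean, div, out=arrmean,
  ret = ret.dtype.type(ret / rcount)
```

```bash
python3 -m handwheel '[[0,0.0047,0.002,0.02,0,0,-0.2],[0,0,0,0.015,0,0,0],[0,0,0,0.005,0,0,0],[0,0,0,0,0,0,0],[0,0,0,0,0,0,0]]'
python3 - <<'E'
from h import *
steps(.5606,.0441,.1423,-12.4,1)
E
```

```text
time: 17.27
position: [0.5612, 0.0457, 0.1715]
tool_rot: [2.445, 1.972, 0.001]
ft_force: [0.6, -0.5, -2.2]
grip_width: 0.201
grip_force: 34.9
t 17.27 at [0.5612 0.0457 0.1715] psi -12.21 F [ 0.62 -0.45 -2.2 ] grip 0.201 34.9432438169606
[-0.0017, -0.0003, 0.0292] [0.05, -0.02, 0.19]
```

```bash
cat >> h.py <<'E'
def avg(n=8):
    A=[]
    for _ in range(n):
        ctrl.get_image("side");s=ctrl.get_state();A.append(np.r_[s["position"],s["ft_force"]])
    print(np.mean(A,0).round(4),"sd",np.std(A,0).round(4))
    a=np.radians(-12.4);d=np.mean(A,0)[:2]-[.5606,.0441]
    print("jamb-frame tool off: x,y",(np.array([[np.cos(a),np.sin(a)],[-np.sin(a),np.cos(a)]])@d*1000).round(2))
E
python3 -m handwheel '[[0,-0.001,0,0.008,0,0,0],[0,0,0,0,0,0,0]]'
python3 -c "
from h import *
avg();steps(.5606,.0441,.1423,-12.4,1)"
```

```text
time: 17.52
position: [0.5601, 0.0446, 0.1624]
tool_rot: [-2.445, -1.972, 0.001]
ft_force: [0.3, 0.3, -2.6]
grip_width: 0.205
grip_force: 34.9
[ 0.5606  0.0448  0.1631 -0.0787 -0.0264 -2.2791] sd [1.000e-04 0.000e+00 2.000e-04 6.121e-01 3.034e-01 5.947e-01]
jamb-frame tool off: x,y [-0.14  0.67]
t 17.93 at [0.5607 0.0448 0.1632] psi -12.2 F [-0.59 -0.07 -2.08] grip 0.2 34.943181581329554
[-0.0007, 0.0001, 0.0209] [0.02, -0.01, 0.2]
```

```bash
python3 -m handwheel '[[0,-0.0007,0,0.003,0,0,0.2],[0,0,0,0.004,0,0,0],[0,0,0,0,0,0,0],[0,0,0,0,0,0,0]]'
python3 -m handwheel '[[0,0,0,0.004,0,0,0],[0,0,0,0.004,0,0,0],[0,0,0,0,0,0,0],[0,0,0,0,0,0,0]]'
python3 -c "
from h import *
avg();steps(.5606,.0441,.1423,-12.4,1)"
```

```text
time: 18.42
position: [0.5604, 0.0441, 0.156]
tool_rot: [-2.448, -1.969, -0.0]
ft_force: [0.2, -0.0, -1.8]
grip_width: 0.203
grip_force: 34.9
time: 18.92
position: [0.5605, 0.0441, 0.1481]
tool_rot: [2.448, 1.969, 0.0]
ft_force: [0.0, 0.4, -2.7]
grip_width: 0.199
grip_force: 34.9
[ 0.5605  0.0441  0.1482  0.2092 -0.0713 -2.5328] sd [0.     0.     0.     0.5189 0.3251 0.8145]
jamb-frame tool off: x,y [-0.09 -0.01]
t 19.32 at [0.5605 0.0441 0.1481] psi -12.4 F [-0.65  0.25 -1.65] grip 0.204 34.94338196469471
[0.0, 0.0001, 0.0058] [0.01, -0.01, 0.0]
```

```bash
python3 -m handwheel '[[0,0,0,0.003,0,0,0],[0,0,0,0.003,0,0,0],[0,0,0,0,0,0,0],[0,0,0,0,0,0,0]]'
python3 - <<'E'
from h import *
avg()
im=np.mean([ctrl.get_image("side")[0] for _ in range(8)],0).astype(np.uint8)
d=np.mean([ctrl.get_image("side")[1] for _ in range(12)],0);np.savez("side5.npz",im=im,d=d)
cv2.imwrite("pics/s5.png",cv2.resize(im[150:215,245:310],None,fx=9,fy=9,interpolation=cv2.INTER_CUBIC))
a=np.radians(-12.4);ex=np.array([np.cos(a),np.sin(a)]);ey=np.array([-ex[1],ex[0]])
W=cloud("side",d).reshape(-1,3);L=np.c_[(W[:,:2]-[.56,.0437])@np.array([ex,ey]).T,W[:,2]]*1000
def q(b,ax,t):
    m=np.all([(L[:,i]>b[i][0])&(L[:,i]<b[i][1]) for i in range(3)],axis=0);v=L[m,ax]
    print(t,m.sum(),"med",np.median(v).round(2),"mean",v.mean().round(2),"sd",v.std().round(2))
q([(-15,50),(-50,-40),(15,80)],1,"jamb end y -45");q([(-27,-15),(-35,35),(15,80)],0,"jamb front x -22")
q([(-15,50),(-40,40),(87,94)],2,"top z 90")
q([(-5,6),(-42,-30),(138,168)],1,"rail end y -35");q([(-14,-4),(-28,-12),(138,168)],0,"rail front x -9")
q([(-5,6),(-30,-12),(165,178)],2,"rail top z 172")
E
```

```text
time: 19.82
position: [0.5604, 0.0441, 0.142]
tool_rot: [2.448, 1.968, 0.0]
ft_force: [-0.1, 0.2, -1.9]
grip_width: 0.204
grip_force: 34.9
[ 0.5605  0.0441  0.1421  0.1569 -0.017  -2.3771] sd [0.     0.     0.     0.533  0.4921 0.4621]
jamb-frame tool off: x,y [-0.11 -0.02]
jamb end y -45 225 med -45.62 mean -45.64 sd 0.52
jamb front x -22 133 med -20.46 mean -20.46 sd 0.29
top z 90 195 med 90.26 mean 90.99 sd 1.95
rail end y -35 25 med -35.87 mean -35.37 sd 1.03
rail front x -9 21 med -8.3 mean -7.8 sd 1.37
rail top z 172 22 med 170.99 mean 170.62 sd 1.48
```

View pics/s5.png

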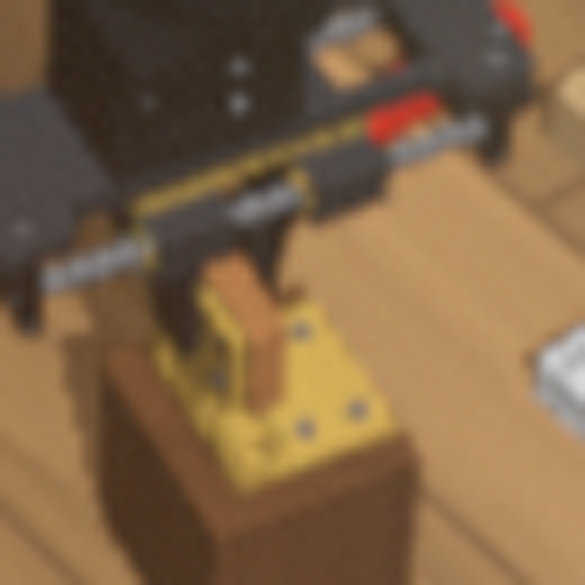

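The knuckle sits in the gap and the rail end is centred above the near knuckle at crop (265,430). There's no contact, and the residuals relative to the jamb are about -0.8, -0.3 and -1 mm in x, y and z. A half-millimetre nudge, then hand in.

```bash
python3 -m handwheel '[[0,0,0.0005,-0.0005,0,0,0],[0,0,0,0,0,0,0],[0,0,0,0,0,0,0],[0,0,0,0,0,0,0]]'
python3 -c "
from h import *
avg();print(ctrl.close_job())"
```

```text
time: 21.72
position: [0.5609, 0.044, 0.1425]
tool_rot: [-2.448, -1.969, -0.0]
ft_force: [0.4, -0.3, -2.4]
grip_width: 0.202
grip_force: 34.9
[ 0.5609  0.044   0.1426 -0.0415 -0.3575 -2.2943] sd [0.     0.     0.     0.45   0.3306 0.595 ]
jamb-frame tool off: x,y [ 0.33 -0.05]
the job is handed in; nothing more can be done
None
```

I handed the job in at about 22 s: the headband hangs released on the drying bar, and the lid rail is still in the gripper with its knuckle in the jamb gap, within about 1 mm of the bore axis by my measurements and with no jamb contact in the wrist force; no verdict came back.

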